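# Dry plunge of a track saw to its set depth

### The arm

A 6-joint arm with a two-finger parallel gripper is mounted at the origin on the work surface. World frame = base frame: x ahead of the robot, y to its left, z up, the work surface at z = 0. Lengths are in m, angles in rad, forces in N, time in s.
With the tool pointing down it reaches from about 0.35 to 0.725 m from the base axis. Payload 4.3 kg.
Tool frame: the origin (TCP) lies on the mounting face of the last link; the fingertips stand 173 mm ahead of it and the grasp point (between the pads) lies 155 mm ahead of it (arm.grip_depth is the distance from the TCP to the grasp point, in m); z points along the fingers, y is the line along which they close (so a half turn about z gives the same grasp; the last joint's range is limited). The gripper opens to 85 mm and grips with 20 to 120 N. Pads are 22 mm wide; open, the fingers measure 114 mm over their backs; the gripper's body (76 mm by 85 mm) begins 54 mm behind the grasp point. The pads swing forward as they close: fully open they stand 13 mm farther back than shut.
Start: joints at [1.218, 0.377, 0.081, 1.274, 0, 1.46], TCP at [0.138, 0.558, 0.405] pointing down, gripper open.
Joint ranges: [-2.72, 2.72], [-0.84, 1.66], [-1.02, 1.22], [-1.77, 2.12], [-1.37, 1.28], [-3.14, 3.14]. Speed limits (rad/s): [2.57, 2.57, 3.14, 3.14, 3.14, 3.14].

### API

Orientations are given as a unit quaternion [x, y, z, w].
In Python, from cell import arm gives the robot as it stands. Calls block until the motion is done:
- arm.reach(position, orientation): joint-space move of the TCP to a pose.
- arm.servo_line(position, rot=None, max_speed=0.15, f_stop=None): straight line of the TCP; rot=None keeps the orientation; max_speed is the mean speed in m/s. With f_stop (N) it stops when the force on the tool has changed by that much, and returns True; else False.
- arm.move_j(angles): joint-space move.
- arm.set_gripper(opening): finger opening in m; the grip force is fixed at half the most; returns when the fingers have stopped.
- arm.hold(seconds).
- arm.inverse_kinematics(position, orientation): joint angles nearest the present ones, or None.
- arm.sense(): the state.
- arm.capture(name): name is "scene" or "top"; returns the picture (384x512x3 uint8, blue, green, red); there is no depth.
- arm.camera_info(name): a dict with "fx", "fy", "cx", "cy" (pixels), "rvec" (rotation vector, rad) and "tvec" (3), from world to camera coordinates, as OpenCV has them. Camera axes: x right, y down, z forward; pixel columns grow to the right and rows downward; lengths in m; the calibration is good to about 2 mm. A picture is of the moment at which its call begins. camera_info takes no time and is no camera call.
A pose or a line that the arm cannot do raises arm.Unreachable and nothing moves.
- arm.hand_in(): hands the job in; it is judged then, once.
The state is a dict: "time_s": time; "joint_pos": joint angles; "dq": joint speeds; "tau": joint torques, N m; "position": TCP position; "orientation": TCP orientation; "wrist_force": force on the tool from outside, world axes, zero at the start; "torque": the same for the moment, N m; "gripper_width": finger opening in m; "gripper_force": force on a finger pad.
Only numpy, scipy, OpenCV 4.12 (cv2) and the standard library are available. Lean on these libraries where they do the work, as an engineer would, in place of code of your own. Each camera call takes 0.05 s, during which the arm holds its last target. There are 200 camera calls.

### The job

The unplugged track saw stands on its guide rail with the depth already set. Make a dry plunge to prove the setting: press down on the saw's front grip with your fingertips until the pointer on the sprung saw head meets the index on the curved depth scale, hold it there for about a second without going past, then ease the head all the way back up under your fingers - do not let it fly up - and take your hand away. Do not grip, lift, tip or shift the saw, do not move the depth index, and leave everything else on the bench where it is.

Things in the scene. Friction and masses are not known exactly. Their poses are not given: they have to be found in the camera images.
- saw: Track saw, 4.5 kg, loose on the rail. Origin under the 330 x 150 x 8 mm sole plate; z up, -y forward along the rail, +x motor side. Grey fixed guard: x -63 to -25 mm, 202 mm high. Motor, 78 mm thick, to x +110 at height 118, 5 mm behind the origin; rear handle up to 213 mm high, 0 to 150 mm behind the origin. Rear = +y.
- front_grip (a point): Centre of the flat top of the head's black front grip, where to press: 54 (saw x) x 62 mm (saw y), free all round. With the head up it is at (34, -54, 205) mm in the saw's frame, 228 mm above the bench, front edge 0.17 rad high (level at head 0.17 rad). Tilting, it follows an arc of radius 225 mm about the pivot axis: 20 to 22 mm down and 5 to 10 mm forward per 0.1 rad.
- pivot (a point): Point on the head's tilt axis at the rear of the saw: (0, +140, 90) mm in the saw's frame; the axis runs through it along the saw's x axis.
- pointer (a point): Tip of the thin steel pointer that reaches forward from the saw head to the curved depth scale; it moves with the head, 275 mm from the tilt axis.
- index_mark (a point): Pointed edge of the depth index, the small black slide with an 18 mm round knob on the curved aluminium depth scale at the saw's front, motor side. Clamped by friction only (can be knocked). At the set depth the pointer's tip coincides with this point; with the head up the tip is 36 to 80 mm above it.
- head (a joint): Tilt of the sprung saw head, rad: 0 = fully up at its stop (the start), positive = pressed down, 0.36 = bottom. Pressing on the front grip takes about 11 N to start and about 15 N at 0.3 rad; let go, it flies up. There is no stop at the index.
- index (a joint): Where the depth index is clamped, rad: the value of joint head at which the pointer meets it, 0.13 to 0.29.
- rail: Fixed: aluminium guide rail (750 x 186 x 5 mm, along y) clamped on an 18 mm wooden panel (660 mm along y, x -120 to +220 mm). Origin on the bench, z up; the saw stands at x = 0 on the rail's top, 23 mm above the bench; two clamps 105 mm tall at x +105, y +-352 mm.
- pencil: A flat carpenter's pencil, 170 x 14 x 8 mm, lying on the near (-x) strip of the panel beside the saw; origin at the centre of its underside. To be left alone.
- tape: A closed tape measure, 62 x 70 x 38 mm, lying on the panel's far (+x) strip; origin at the centre of its underside. To be left alone.
- square: A small steel try square, blade 150 mm, stock 52 x 22 x 18 mm, lying on the panel's far (+x) strip; origin on its underside. To be left alone.
- glue: A glue bottle, 64 mm across and 190 mm tall, standing on the bench left of the panel; origin at the centre of its underside. To be left alone.
- screws: A screw jar, 72 mm across and 85 mm tall, standing on the bench left of the panel; origin at the centre of its underside. To be left alone.
- driver: A screwdriver, 170 mm long, lying on the bench right of the panel; origin on its underside. To be left alone.
- drill: A cordless drill standing on its battery, about 216 mm tall, 125 x 75 mm foot, 240 mm long with its bit, on the bench right of the panel; origin at the centre of its underside. To be left alone.

How it is judged:
By the outcome, as a careful person would: the job done as asked, in the order asked, and still so for the second after the job is handed in, with the robot touching nothing.
It also fails if it takes over 38 s, if anything falls off the work surface, if the arm or the gripper's body presses on something with over 40 N, if the wrist force passes 120 N, or if a joint passes its speed limit or range.

## Working session

There is one attempt and no reset: what is moved stays moved. The work goes in short steps, each a Python script; the robot and the scene stay as the last script left them, time stands still between calls to the robot, and variables do not carry over. Pictures are saved under pics/ and viewed, at most 10 in all, crops included, and the job is handed in when it is done.

```bash
mkdir -p pics; ls; python3 - <<'E'
from cell import arm
import cv2
for n in("scene","top"):
    im=arm.capture(n); cv2.imwrite(f"pics/{n}0.png",im); cv2.imwrite(f"pics/{n}0b.png",cv2.resize(im,(800,600),interpolation=cv2.INTER_CUBIC)); print(n,arm.camera_info(n))
s=arm.sense();print(s)
E
```

```text
pics
scene {'fx': 438.0851082240965, 'fy': 438.0851082240965, 'cx': 252.97488165952876, 'cy': 189.73305050465086, 'rvec': array([ 1.76446912,  1.63057806, -0.73140554]), 'tvec': array([-0.0593316 , -0.26500432,  2.21885052])}
top {'fx': 475.1080240559814, 'fy': 475.1080240559814, 'cx': 257.0163630543449, 'cy': 186.68121621434372, 'rvec': array([ 2.14203135, -2.12941828,  0.15279913]), 'tvec': array([0.00440468, 0.60690341, 1.57855409])}
{'time_s': 0.1, 'joint_pos': array([1.21773227e+00, 3.78037876e-01, 7.97879398e-02, 1.27438017e+00,
       2.94720626e-05, 1.46053299e+00]), 'dq': array([ 0.00016374, -0.00221448,  0.00398209,  0.00140235, -0.00090629,
       -0.00075836]), 'tau': array([ 1.38153158e-03, -4.64697826e+01,  2.70581031e+01,  1.20194588e-02,
       -1.25707511e-04,  1.61719299e-05]), 'position': array([0.13812499, 0.55790456, 0.40383768]), 'orientation': array([ 1.21102345e-01,  9.92639603e-01, -8.89013569e-04, -2.24857862e-04]), 'wrist_force': array([-0.49060423,  0.03710634, -0.57654544]), 'torque': array([-0.01935598,  0.02594444,  0.04910401]), 'gripper_force': 0.0, 'gripper_width': 0.08509043147452305}
```

View pics/scene0b.png

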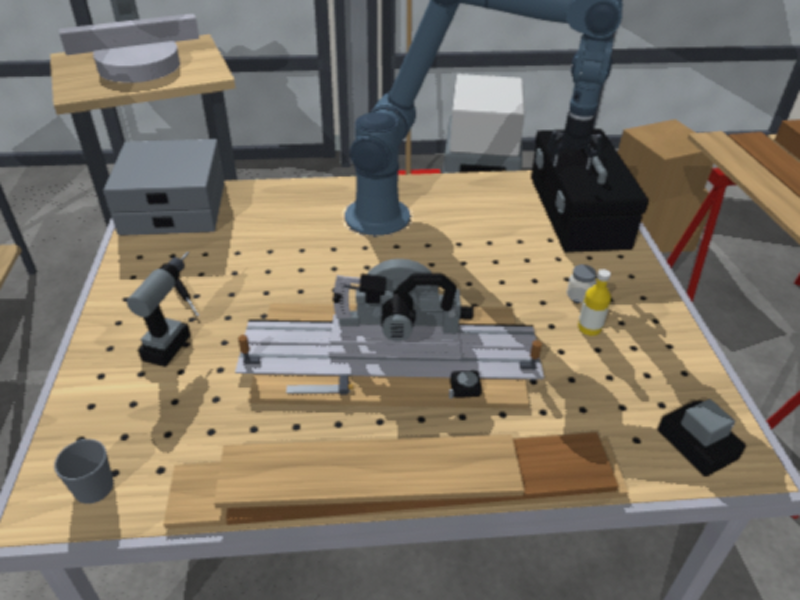

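View pics/top0b.png

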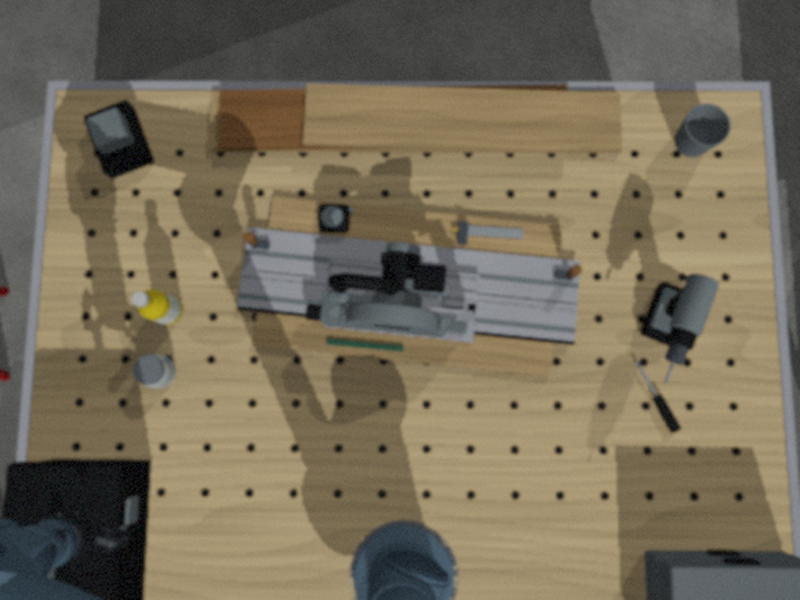

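```bash
python3 - <<'E'
import cv2,numpy as np
a=cv2.imread("pics/top0.png")[145:225,200:310]; b=cv2.imread("pics/scene0.png")[160:240,205:315]
cv2.imwrite("pics/tc.png",cv2.resize(a,None,fx=7,fy=7,interpolation=cv2.INTER_CUBIC))
cv2.imwrite("pics/sc.png",cv2.resize(b,None,fx=7,fy=7,interpolation=cv2.INTER_CUBIC))
E
```

```text
(no output)
```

View pics/tc.png

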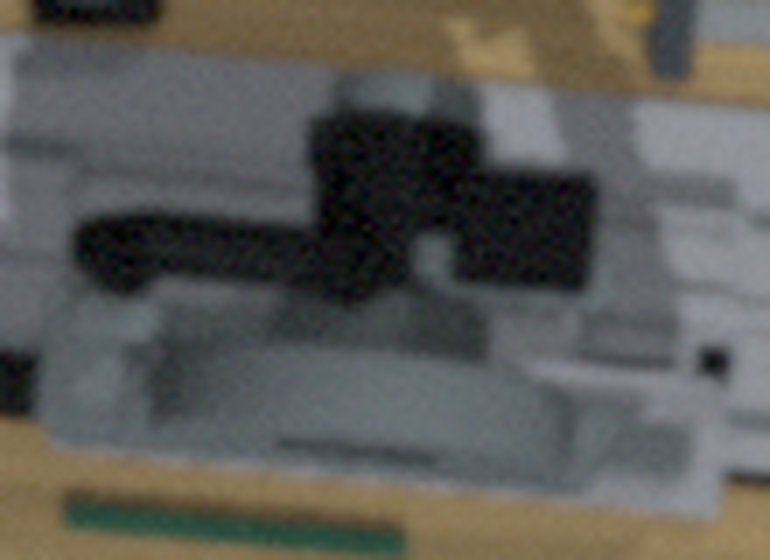

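View pics/sc.png

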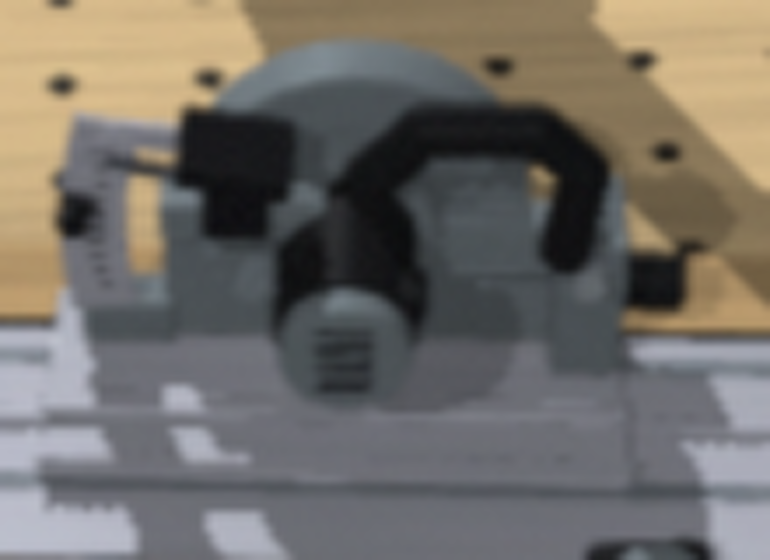

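```bash
cat > h.py <<'E'
import numpy as np,cv2
from scipy.optimize import least_squares
from scipy.spatial.transform import Rotation as R
from cell import arm
C={n:arm.camera_info(n) for n in("scene","top")}
OFF={"top":(200,145),"scene":(205,160)}
def proj(n,P):
    c=C[n];K=np.array([[c["fx"],0,c["cx"]],[0,c["fy"],c["cy"]],[0,0,1]])
    return cv2.projectPoints(np.atleast_2d(np.float64(P)),c["rvec"],c["tvec"],K,None)[0][:,0]
def crop(n,uv): return (np.array(uv)-OFF[n]+.5)*7-.5
def full(n,q): return (np.array(q)+.5)/7-.5+OFF[n]
def world(p,P):  # saw mm -> world m
    c,s=np.cos(p[2]),np.sin(p[2]);P=np.atleast_2d(P)/1000.
    return P@np.array([[c,s,0],[-s,c,0],[0,0,1]])+[p[0],p[1],.023]
def head(P,th): # rotate saw-frame mm point about the pivot by head angle
    d=np.atleast_2d(P)-[0,140,90.]
    return R.from_rotvec([th,0,0]).apply(d)+[0,140,90.]
E
python3 - <<'E'
from h import *
print(head([34,-54,205],.1),head([34,-54,205],.17))
g=[34,-54,205]; n=R.from_rotvec([-.17,0,0])
gc=lambda a,b:(np.array(g)+n.apply([a,b,0]))
obs=[("top",(-75,-165,0),(718,517)),("top",gc(27,-31),(597,173)),("top",gc(-27,-31),(590,290)),
("scene",(75,165,0),(628,490)),("scene",gc(27,-31),(182,112)),("scene",gc(27,31),(296,122))]
f=lambda p:np.concatenate([(crop(n_,proj(n_,world(p,P)))[0]-q)/7 for n_,P,q in obs])
s=least_squares(f,[.55,0,-.1],loss="soft_l1");print(s.x,f(s.x).round(1).reshape(-1,2).tolist())
p=s.x;np.save("p.npy",p)
# triangulate knob in saw frame
def tri(a,b):
    fn=lambda P:np.concatenate([crop("scene",proj("scene",world(p,P)))[0]-a,crop("top",proj("top",world(p,P)))[0]-b])/7
    r=least_squares(fn,[20,-140,120.],x_scale=50);return r.x,r.fun
print(tri((75,215),(715,360)))
for n_ in OFF:
    im=cv2.imread("pics/tc.png" if n_=="top" else "pics/sc.png")
    def L(Ps,c):
        q=crop(n_,proj(n_,world(p,Ps))).round().astype(int);cv2.polylines(im,[q.reshape(-1,1,2)],True,c,1)
    for z in(0,8):L([(-75,-165,z),(75,-165,z),(75,165,z),(-75,165,z)],(0,0,255))
    L([gc(27,-31),gc(27,31),gc(-27,31),gc(-27,-31)],(0,255,0))
    cv2.imwrite(f"pics/ov_{n_}.png",im)
a=cv2.imread("pics/ov_top.png");b=cv2.imread("pics/ov_scene.png")
cv2.imwrite("pics/ov.png",cv2.resize(np.vstack([a,b]),None,fx=.535,fy=.535,interpolation=cv2.INTER_AREA))
E
```

```text
[[ 34.         -64.51165098 185.05779618]] [[ 34.         -70.65941492 170.52087248]]
[ 0.5810744   0.01001559 -0.09976693] [[-0.2, 3.2], [0.5, -0.5], [-0.2, 0.2], [0.7, -1.7], [-0.5, 7.5], [0.1, 8.6]]
(array([  -3.68184262, -147.63858088,  118.04978057]), array([-0.08613101, -0.00370194, -0.07143891, -0.00289025]))
```

View pics/ov.png

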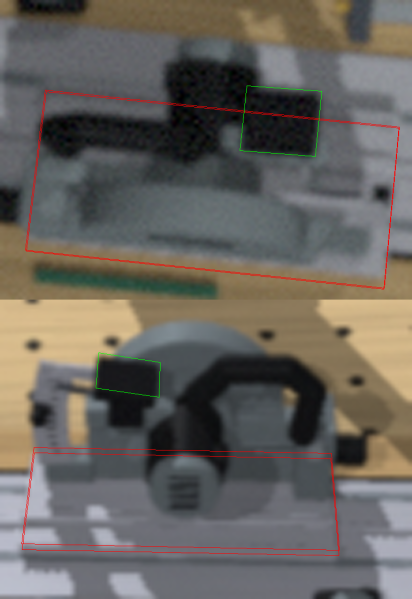

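```bash
python3 - <<'E'
from h import *
g=[34,-54,205]; n=R.from_rotvec([-.17,0,0])
gc=lambda a,b:(np.array(g)+n.apply([a,b,0]))
obs=[("top",(-75,-165,4),(718,515)),("top",gc(27,-31),(597,173)),("top",gc(-27,-31),(590,290)),
("scene",(75,165,0),(628,490)),("scene",gc(-27,-31),(182,110)),("scene",gc(-27,31),(296,120))]
f=lambda p:np.concatenate([(crop(n_,proj(n_,world(p,P)))[0]-q)/7 for n_,P,q in obs])
s=least_squares(f,[.55,0,-.1],loss="soft_l1");print(s.x,f(s.x).round(1).reshape(-1,2).tolist())
p=s.x;np.save("p.npy",p)
def tri(a,b):
    fn=lambda P:np.concatenate([crop("scene",proj("scene",world(p,P)))[0]-a,crop("top",proj("top",world(p,P)))[0]-b])/7
    r=least_squares(fn,[20,-140,120.],x_scale=50);return r.x,r.fun
k=tri((75,215),(715,360))[0];print("knob",k,np.arctan2(k[2]-90,140-k[1]),np.hypot(k[2]-90,140-k[1]))
im=cv2.imread("pics/sc.png")
im=cv2.resize(im[60:340,20:320],None,fx=2,fy=2,interpolation=cv2.INTER_CUBIC)
for x,c in((15,(0,0,255)),(25,(255,0,0))):
  for i,a in enumerate(np.arange(-.05,.36,.05)):
    for r in(262,275):
      q=crop("scene",proj("scene",world(p,[x,140-r*np.cos(a),90+r*np.sin(a)])))[0]
      cv2.circle(im,tuple(((q-[20,60])*2).round().astype(int).tolist()),2,c,-1)
      if r==275:print(x,round(a,2),q.round())
cv2.imwrite("pics/arc.png",im)
E
```

```text
[ 0.58479279  0.00915311 -0.10828885] [[-0.1, 2.7], [1.0, -1.4], [0.1, -0.7], [0.5, -0.7], [0.1, -1.0], [0.3, 0.1]]
knob [  -6.21338324 -147.2090439   118.0497806 ] 0.09735454855378126 288.5755102062502
15 -0.05 [ 97. 297.]
15 0.0 [ 95. 279.]
15 0.05 [ 95. 260.]
15 0.1 [ 96. 242.]
15 0.15 [ 98. 223.]
15 0.2 [101. 204.]
15 0.25 [106. 186.]
15 0.3 [112. 167.]
15 0.35 [120. 149.]
25 -0.05 [ 95. 310.]
25 0.0 [ 94. 291.]
25 0.05 [ 93. 273.]
25 0.1 [ 94. 254.]
25 0.15 [ 96. 235.]
25 0.2 [100. 216.]
25 0.25 [105. 198.]
25 0.3 [111. 179.]
25 0.35 [118. 161.]
```

View pics/arc.png

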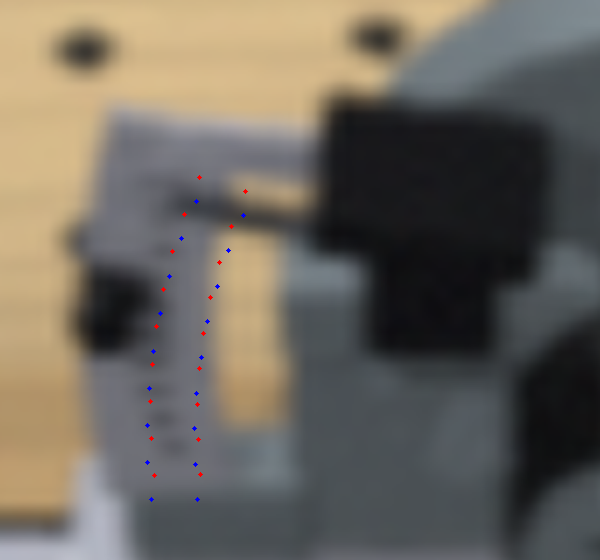

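```bash
cat >> h.py <<'E'
G=[34,-54,205.]
p=np.load("p.npy")
FLIP=0
def pose(th,gap):
    """TCP pose with fingertips gap (m) off the grip centre along its normal, head at th."""
    r=R.from_euler("z",p[2])*R.from_rotvec([th-.17,0,0])
    q=r*R.from_euler("y",np.pi)*R.from_euler("z",np.pi*FLIP)
    return world(p,head(G,th))[0]+r.apply([0,0,.173+gap]),q.as_quat()
def gap_at(th):
    s=arm.sense();P,_=pose(th,0);n=(R.from_euler("z",p[2])*R.from_rotvec([th-.17,0,0])).apply([0,0,1])
    return (s["position"]-P)@n
def angle(gc):
    """head angle from the actual TCP position, given contact gap gc"""
    x=arm.sense()["position"]
    return least_squares(lambda t:pose(t[0],gc)[0]-x,[.1]).x[0]
def shot(n,k=8): return np.mean([arm.capture(n).astype(float) for _ in range(k)],0)
def line(th,gap,v,**k):
    P,q=pose(th,gap);return arm.servo_line(P,q,max_speed=v,**k)
E
python3 - <<'E'
import h
from h import *
j=arm.sense()["joint_pos"]
for F in(0,1):
    h.FLIP=F
    print(F,[None if (a:=arm.inverse_kinematics(*pose(t,g))) is None else a.round(2) for t,g in((0,.06),(0,0),(.3,0))])
print(pose(0,0))
E
```

```text
0 [array([-0.08,  0.48,  0.36,  1.46, -0.17,  0.03]), array([-0.1 ,  0.47,  0.2 ,  1.31, -0.17,  0.01]), array([-0.29,  0.49,  0.08,  1.18,  0.13, -0.18])]
1 [array([-0.08,  0.48,  0.36,  1.46, -0.17, -3.11]), array([-0.1 ,  0.47,  0.2 ,  1.31, -0.17, -3.13]), array([-0.29,  0.49,  0.08,  1.18,  0.13,  2.96])]
(array([ 0.61592073, -0.0191081 ,  0.39850616]), array([ 0.99492951, -0.05392259, -0.00459449,  0.08477327]))
```

```bash
python3 - <<'E'
from h import *
arm.set_gripper(0)
s=arm.sense();arm.servo_line(s["position"]+[0,0,.08],max_speed=.2)
arm.reach(*pose(0,.06))
np.save("up.npy",shot("scene"))
line(0,.012,.1)
print(arm.sense()["time_s"],arm.sense()["wrist_force"],gap_at(0))
hit=line(0,-.008,.02,f_stop=4)
s=arm.sense();print(hit,s["time_s"],s["wrist_force"],"gap",gap_at(0),s["position"]-pose(0,gap_at(0))[0])
im=arm.capture("top");cv2.imwrite("pics/land.png",cv2.resize(im[120:225,190:320],None,fx=5,fy=5,interpolation=cv2.INTER_CUBIC))
E
```

```text
5.1333 [ 0.0965019  -0.49982534  0.24637068] 0.012376649425471446
True 5.7833 [-1.82236614  1.92787528  7.24676819] gap 0.0003733739933202502 [-7.22169349e-05  9.03524609e-06 -2.02093032e-07]
```

View pics/land.png

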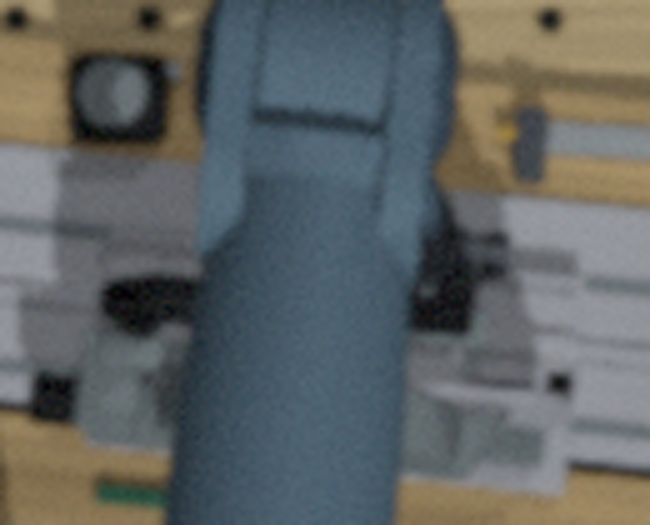

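```bash
python3 - <<'E'
from h import *
for t in(.025,.05,.075): line(t,.0,.03)
print(angle(.0005),arm.sense()["wrist_force"],arm.sense()["time_s"])
a=shot("scene",10);np.save("s075.npy",a);u=np.load("up.npy")
f=lambda i:cv2.resize(np.clip((i[165:210,208:240]-20)*1.3,0,255).astype(np.uint8),None,fx=12,fy=12,interpolation=cv2.INTER_LANCZOS4)
cv2.imwrite("pics/cmp.png",np.hstack([f(u),f(a)]))
E
```

```text
0.07196818219612139 [-2.78711104  2.94253544  9.49146132] 7.1
```

View pics/cmp.png

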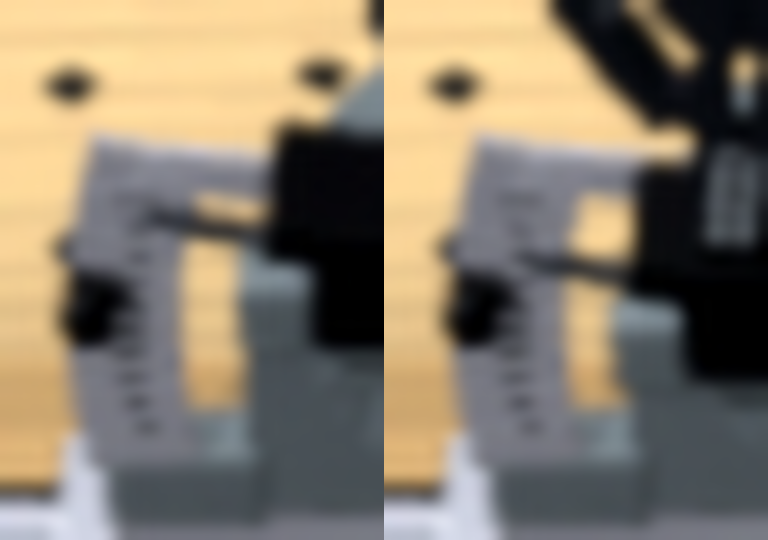

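```bash
python3 - <<'E'
import numpy as np
np.set_printoptions(linewidth=150)
for n in("up","s075"):
    a=np.load(n+".npy").mean(2);print(n,"cols 211-227 rows 180-196");print(a[180:197,211:228].round().astype(int))
E
```

```text
up cols 211-227 rows 180-196
[[181 181 178 155 127 120 118 119 121 119 120 121 121 122 122 119 118]
 [179 179 173 147 121 116 110 105 104 102 108 114 116 133 145 142 138]
 [174 174 166 141 118 115 111 107 101  86  82  88  90 108 130 138 146]
 [174 171 158 133 117 115 114 106  93  80  69  66  65  70  82  89  97]
 [174 153 126 116 115 117 117 108 100 102 103  92  84  80  72  69  67]
 [164 126  96 106 113 115 115 112 108 112 114 114 131 147 140 128 112]
 [167 132  97 103 111 112 112 106  96 104 114 119 146 165 164 159 144]
 [167 153 115  78  78  83  91 100 106 111 117 125 151 169 171 169 155]
 [171 155 108  53  39  43  54  72  93 108 118 128 154 171 173 171 155]
 [167 148 100  48  31  24  29  52  87 109 116 125 149 165 167 164 143]
 [160 134  84  45  28  21  31  52  78 104 116 123 146 161 162 160 133]
 [161 127  66  31  21  22  49  73  87 106 117 122 148 166 167 165 137]
 [163 133  75  29  19  24  49  67  84 104 114 120 145 162 163 160 136]
 [160 148 108  54  41  50  71  83  90 105 114 121 144 159 160 158 139]
 [157 154 132 104  99 100  93  85  92 107 116 118 141 159 161 160 148]
 [152 
[... 675 characters left out ...]
115  78  78  82  90 102 100  84  72  66  65  67  70  73  69]
 [171 155 109  54  39  43  53  74  91 100 103 104 115 115  98  84  68]
 [167 148 100  49  31  24  29  52  88 108 114 121 141 152 147 135 106]
 [160 134  84  45  28  21  31  52  78 104 116 125 146 160 160 148 130]
 [161 127  66  31  21  22  49  73  87 106 118 125 150 166 166 152 136]
 [163 133  75  29  19  25  49  67  85 105 115 121 146 162 161 144 120]
 [160 149 108  55  40  51  71  82  90 105 115 122 144 159 158 135 103]
 [157 154 132 104 100 101  94  85  91 106 114 119 142 159 159 139 104]
 [152 150 137 119 114 113 108 103 105 111 114 115 135 150 150 132 101]
 [145 144 134 120 115 114 107  95  96 108 116 118 130 142 142 126  99]]
```

```bash
python3 - <<'E'
from h import *
np.set_printoptions(linewidth=150)
for t in(.095,.113): line(t,.0,.02)
print(angle(.0005),arm.sense()["wrist_force"],arm.sense()["time_s"])
a=shot("scene",10);np.save("s11.npy",a);u=np.load("up.npy").mean(2);b=np.load("s075.npy").mean(2)
print((a.mean(2)/u)[184:194,214:226].round(2));print((b/u)[183:191,214:226].round(2))
print((u/b)[179:187,214:226].round(2))
# centroids of darkening per column
for n,i,ref in(("up",u,a.mean(2)),("075",b,(u)),("11",a.mean(2),u)):
    d=np.clip(1-i/ref,0,1);d[d<.06]=0;r=np.arange(d.shape[0])[:,None]
    sl=slice(178,196);w=d[sl,217:227];print(n,((w*r[sl]).sum(0)/w.sum(0)).round(2),w.sum(0).round(2))
E
```

```text
0.10956869621243252 [-3.26498355  4.00386672 11.18850178] 8.5333
[[1.   1.   0.99 0.99 1.   1.05 1.11 1.15 1.29 1.66 2.07 2.45]
 [1.   1.   1.   1.   1.   1.01 1.01 1.02 1.05 1.09 1.14 1.25]
 [1.   1.   1.   1.   1.01 0.99 0.99 0.99 0.99 0.99 1.   1.04]
 [1.01 1.02 1.01 1.01 1.03 0.96 0.91 0.9  0.87 0.87 0.91 0.96]
 [1.02 1.04 1.02 1.   0.96 0.81 0.69 0.62 0.58 0.55 0.58 0.63]
 [1.   1.01 1.03 0.98 0.86 0.81 0.71 0.59 0.5  0.43 0.41 0.41]
 [1.01 1.03 1.   0.98 0.96 0.93 0.9  0.88 0.83 0.76 0.74 0.68]
 [1.   1.   1.02 1.   1.   0.99 0.97 0.97 0.97 0.96 0.95 0.92]
 [1.02 1.02 1.01 1.   1.   1.   0.99 0.99 1.   1.   1.   0.98]
 [1.01 0.99 1.   1.01 1.   1.   1.   1.   1.   1.   1.   0.94]]
[[1.01 1.01 1.   1.   1.01 1.15 1.42 1.66 1.75 1.98 2.23 2.11]
 [1.01 1.01 1.   1.   1.   1.03 1.09 1.14 1.29 1.64 2.06 2.45]
 [1.   1.   1.   1.   0.99 0.95 0.95 0.99 0.98 0.97 1.06 1.21]
 [1.   1.   1.   1.   0.97 0.88 0.74 0.7  0.65 0.57 0.6  0.7 ]
 [1.   1.   0.99 0.99 1.02 0.94 0.76 0.62 0.52 0.43 0.4  0.41]
 [1.02 1.   0.98 0.99 1.03 0.98 0.92 0.88 0.82 0.75 0.67 0.57]
 [1.01 1.   1.   0.99 1.01
[... 350 characters left out ...]
9]
 [0.99 0.99 1.   1.   0.99 0.87 0.7  0.6  0.57 0.5  0.45 0.47]
 [0.99 0.99 1.   1.   1.   0.97 0.92 0.88 0.78 0.61 0.48 0.41]
 [1.   1.   1.   1.   1.01 1.05 1.05 1.01 1.02 1.03 0.94 0.82]
 [1.   1.   1.   1.   1.03 1.14 1.35 1.43 1.54 1.76 1.66 1.42]]
up [   nan    nan 182.67 182.81 182.81 182.97 183.21 183.33 183.51 183.65] [0.   0.   0.19 0.6  0.81 0.91 1.27 1.47 1.53 1.48]
075 [   nan    nan 186.   186.68 186.78 186.83 186.86 187.06 187.26 189.08] [0.   0.   0.12 0.58 0.8  1.01 1.25 1.41 1.44 2.13]
11 [   nan 189.   187.42 187.76 188.56 188.59 188.65 188.75 189.36 190.6 ] [0.   0.14 0.52 0.85 1.   1.23 1.39 1.36 1.44 2.4 ]<stdin>:11: RuntimeWarning: invalid value encountered in divide
```

```bash
python3 - <<'E'
from h import *
line(.126,.0,.02)
print(angle(.0005),arm.sense()["time_s"])
a=shot("scene",10);np.save("s12.npy",a);u=np.load("up.npy")
f=lambda i:cv2.resize(np.clip((i[180:200,209:227]-10)*1.6,0,255).astype(np.uint8),None,fx=22,fy=22,interpolation=cv2.INTER_CUBIC)
cv2.imwrite("pics/cmp2.png",np.hstack([f(u),f(a)]))
np.set_printoptions(linewidth=150)
print((a.mean(2)/u.mean(2))[185:195,214:226].round(2));print(a.mean(2)[185:195,214:226].round())
E
```

```text
0.12237454854773741 9.4
[[1.   1.   0.99 0.99 0.99 1.   1.   1.01 1.05 1.1  1.14 1.24]
 [1.   1.   1.   1.   1.01 1.   1.   1.   1.01 1.01 1.01 1.03]
 [1.01 1.   1.   1.02 1.01 1.   1.01 1.   0.99 0.98 0.98 0.98]
 [1.02 1.03 1.01 1.01 0.94 0.85 0.87 0.85 0.77 0.75 0.78 0.82]
 [1.   1.   1.02 0.94 0.74 0.6  0.61 0.61 0.53 0.49 0.5  0.54]
 [1.01 1.01 1.01 0.99 0.92 0.82 0.75 0.71 0.61 0.53 0.5  0.46]
 [1.   1.02 0.99 1.   1.   0.98 0.94 0.91 0.9  0.9  0.89 0.87]
 [1.01 1.   1.03 1.   1.   1.   0.99 0.99 0.99 0.99 0.99 0.96]
 [1.01 0.99 1.01 1.   1.01 1.   1.   1.   1.   1.   1.   0.93]
 [1.   1.   1.   1.   1.   1.   0.99 0.99 1.   1.   0.99 0.91]]
[[107. 114. 114. 114. 111. 107. 112. 116. 120. 144. 168. 174.]
 [103. 111. 112. 112. 106.  96. 104. 114. 120. 147. 167. 169.]
 [ 79.  78.  83.  92. 102. 105. 112. 117. 124. 148. 166. 167.]
 [ 54.  40.  44.  54.  68.  79.  94. 100.  98. 116. 133. 142.]
 [ 48.  31.  25.  28.  38.  53.  67.  71.  67.  73.  82.  89.]
 [ 45.  29.  21.  30.  47.  64.  79.  82.  75.  78.  80.  75.]
 [ 31.  22.  22.  49.  73.  85.  99. 107. 110. 133. 148. 145.]
 [ 29.  19.  25.  49.  67.  85. 104. 113. 119. 144. 160. 157.]
 [ 55.  40.  51.  71.  83.  90. 105. 114. 121. 144. 158. 149.]
 [105.  99. 100.  93.  85.  91. 106. 114. 118. 141. 158. 147.]]
```

View pics/cmp2.png

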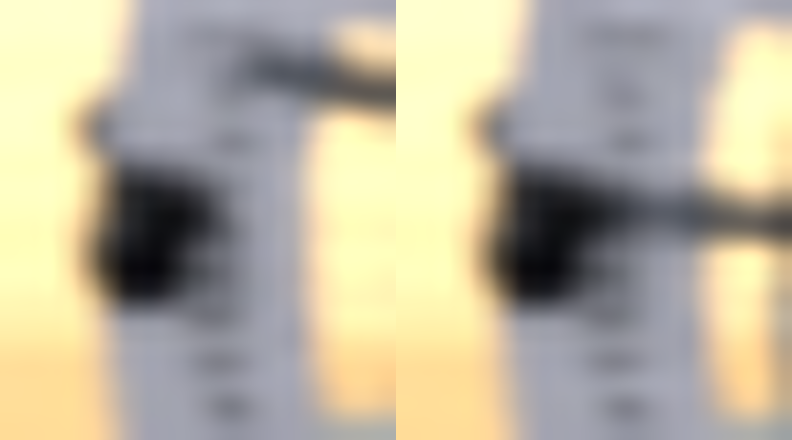

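```bash
python3 - <<'E'
from h import *
line(.136,.0,.015)
a0=angle(.0005);arm.hold(1.2);print(a0,angle(.0005),arm.sense()["time_s"])
a=shot("scene",2).mean(2)/np.load("up.npy").mean(2);print(a[187:193,216:223].round(2))
for t in(.11,.085,.06,.04,.02,.0): line(t,.0,.025);print(round(angle(.0005),4),arm.sense()["wrist_force"][2].round(1))
line(0,.006,.01)
print(arm.sense()["wrist_force"],arm.sense()["time_s"])
line(0,.06,.1)
arm.servo_line(arm.sense()["position"]+[0,0,.06],max_speed=.15)
arm.move_j([1.0,*arm.sense()["joint_pos"][1:]])
i=arm.capture("scene");j=arm.capture("top")
d=np.abs(i.astype(float)-np.load("up.npy")).mean(2)[165:215,208:225];print("pointer region diff",d.max())
cv2.imwrite("pics/end.png",np.vstack([cv2.resize(i[150:240,140:370],None,fx=3,fy=3),cv2.resize(j[120:230,140:370],None,fx=3,fy=3)])[:600])
print(arm.sense()["time_s"])
E
```

```text
0.13229256055868602 0.13209586071851184 11.4667
[[0.99 1.   1.02 1.   1.01 1.01 1.01]
 [0.99 1.   1.   0.98 0.98 0.99 0.94]
 [1.01 0.96 0.8  0.69 0.69 0.7  0.65]
 [0.99 0.95 0.86 0.77 0.66 0.55 0.5 ]
 [1.01 1.   0.99 0.97 0.9  0.82 0.77]
 [1.   1.   1.01 0.99 0.99 0.97 0.95]]
0.1056 11.3
0.0808 10.3
0.0561 9.4
0.0362 11.1
0.0164 9.5
-0.0004 5.4
[-0.45158003 -0.17786568  0.20563651] 15.025
pointer region diff 5.75
18.625
```

View pics/end.png

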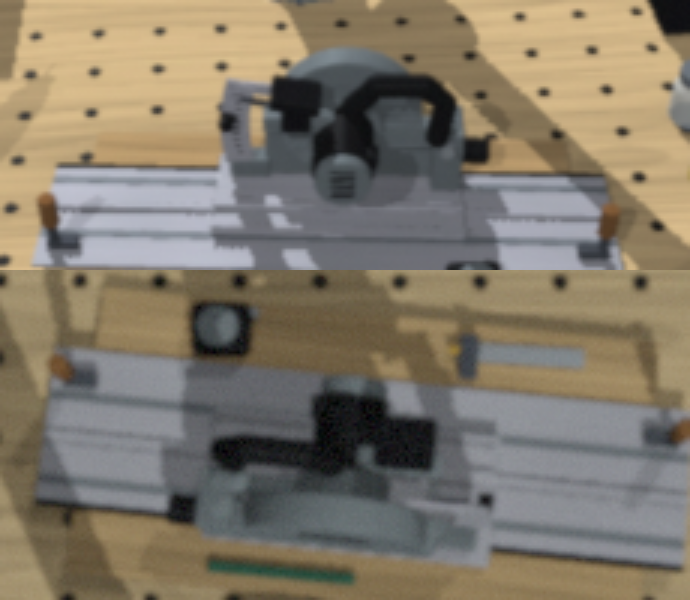

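The final picture shows the saw, scale, index knob (about 228,122) and neighbouring items where they were. The head is fully up again and the arm is clear, so I am handing in.

```bash
python3 -c "
from cell import arm
print(arm.hand_in())"
```

```text
the job is handed in; nothing more can be done
None
```

I pressed the head to 0.132 rad, where the camera puts the index (about ±0.005 rad), held it 1.2 s, eased it back to its stop under the fingertips, withdrew the arm and handed in at about 19 s; nothing on the saw or beside it had visibly moved.

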